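# Wind the autosampler's tube carriage into its dock

## Task

Fit the loose hand crank fully down over the square shaft end of the autosampler's gearbox, then hold it by its upright knob and wind it clockwise (seen from above), as many turns as it takes, until the tube carriage is fully home and you feel it come up snugly against the rubber buffer of the dock tower. Do it gently: the crank must not come off the shaft, the shaft must not be forced once it is snug, and the bottle, jar and beaker are left alone. Leave the crank fully seated on the shaft, let go and at rest.

Things in the scene. Friction and masses are not known exactly. Their poses are not given: they have to be found in the camera images.
- crank_hub (a point): Centre of the hub of the loose steel hand crank, which stands upright on the bench. The hub is a square block 30 x 30 mm, 32 mm tall; this point is on its axis, 16 mm above its underside. z is up, x points along the crank arm to the knob; the hub's sides are square to x and y. Best gripped from above across its +y and -y sides.
- crank: The whole hand crank, about 0.25 kg; origin at the centre of the hub's underside, axes as crank_hub. In the underside is a square socket, 15.6 mm wide, 24 mm deep, sides parallel to the hub's, mouth chamfered 2 mm. The arm (16 mm wide, 18 to 26 mm above the underside) leaves the hub on its +x side.
- crank_knob (a point): Centre of the crank's upright black round knob, 24 mm in diameter, 44 mm tall, which spins freely on its pin, so a hand of fixed direction can hold it while the crank goes round. Its axis is 55 mm from the hub's axis; it stands 28 to 72 mm above the hub's underside, this point 50 mm above it. Axes as crank_hub.
- shaft_end (a point): Centre of the top face of the drive shaft's square steel end, 14 x 14 mm, 20 mm tall, upright on a round collar (top 74 mm above the bench) on the grey gearbox. x and y are square to its flats and turn with it. Fully seated, the hub rests on the collar and crank_hub is 4 mm below this point; any quarter-turn fits, with 0.8 mm play each side.
- shaft (a joint): Twist (rad) of the springy coupling between the square shaft end and the gearbox; the torque on the crank is 3 N m per rad of it. Winding takes about 0.15 to 0.25 N m (3 to 5 N at the knob); one turn clockwise from above brings the carriage 12 mm nearer the dock. With the carriage on the buffer only the coupling gives: 1 N more per mm at the knob. Snug is 8 to 10 N there; 18 N overstrains it.
- carriage_face (a point): Middle of the leading face of the aluminium tube carriage (130 mm wide, 100 mm long, with a white rack of tubes) that slides on two rods along the deck. Its y axis points along the rods to the dock. It starts 25 to 38 mm from the dock.
- dock_face (a point): Middle of the face of the black rubber buffer on the white dock tower at the +y end of the deck, at the height of carriage_face. Axes parallel to those of carriage_face. The carriage is home when carriage_face has reached this point.
- sampler: The autosampler's feeder, fixed to the bench: white deck 260 x 440 mm, 30 mm thick; gearbox (90 x 90 mm, top 70 mm above the bench) at its -y end, dock tower 170 mm tall at its +y end. Origin on the bench under the deck; the shaft's axis is at y = -110 mm from it.
- wash_bottle: White plastic bottle, 68 mm in diameter, 160 mm tall, on the bench beyond the gearbox end of the deck; origin at the centre of its underside. To be left alone.
- sample_jar: Small jar with a red cap, 56 mm in diameter, 60 mm tall, on the bench near the crank; origin at the centre of its underside. To be left alone.
- beaker: Glass beaker, 64 mm in diameter, 75 mm tall, on the bench on the robot's side; origin at the centre of its underside. To be left alone.
Things that resemble listed ones, but are neither listed nor needed, are in the scene too. There is more than one size of the crank; the job needs the middle-sized.

How it is judged:
On the way, in this order (a step that is already met when the one before it is completed fails the run):
1. the crank is fully seated on the square shaft end (z of crank_hub in the frame of shaft_end below -0.001 m and horizontal distance between crank_hub and shaft_end below 0.003 m and angle between the z axis of crank_hub and the z axis of shaft_end, either way round below 0.12 rad), for 0.2 s.
2. the carriage has been wound home and snug against the buffer (a steady turning force of at least 5 N at the knob) (y of carriage_face in the frame of dock_face above -0.0015 m and value of joint shaft above 0.09 rad and z of crank_hub in the frame of shaft_end below 0.004 m), for 0.1 s.
At the end, for the whole second after the job is handed in: The carriage's leading face is within 1.5 mm of the buffer's face, and the crank, released and at rest, sits on the shaft within 3 mm of fully down, centred within 3 mm and upright within 7 degrees (all of step 1 and y of carriage_face in the frame of dock_face above -0.0015 m and linear speed of crank below 0.02 m/s); the robot touches nothing.
It fails at once if the shaft turned and the crank came off it (the carriage has moved more than 4 mm from its start and the hub is more than 8 mm above its seat) (distance of carriage_face from where it was at the start of the episode above 0.004 m and z of crank_hub in the frame of shaft_end above 0.004 m).
It fails at once if the shaft was forced, either way round (over 18 N at the knob: its coupling twisted by more than 0.33 rad) (value of joint shaft above 0.33 rad or value of joint shaft below -0.33 rad).
It fails at once if a bystander was knocked (moved more than 25 mm) (distance of any of wash_bottle, sample_jar, beaker from where it was at the start of the episode above 0.025 m).
It also fails if it takes over 72 s, if anything falls off the work surface, if the arm or the gripper's body presses on something with over 40 N, if the wrist force passes 120 N, or if a joint passes its speed limit or range.

## Robot

A 7-joint arm with a two-finger parallel gripper is mounted at the origin on the work surface. World frame = base frame: x ahead of the robot, y to its left, z up, the work surface at z = 0. Lengths are in m, angles in rad, forces in N, time in s.
With the tool pointing down it reaches from about 0.4 to 0.875 m from the base axis. Payload 19.3 kg.
Tool frame: the origin (TCP) lies at the very end of the fingers, on their centre line; the grasp point (between the pads) lies 19 mm behind it; z points along the fingers, y is the line along which they close (so a half turn about z gives the same grasp; the last joint's range is limited). The gripper opens to 85 mm and grips with 20 to 120 N. Pads are 22 mm wide; open, the fingers measure 114 mm over their backs; the gripper's body (76 mm by 85 mm) begins 54 mm behind the grasp point. The pads swing forward as they close: fully open they stand 13 mm farther back than shut.
Start: joints at [1.034, 0.521, -0.036, 1.599, 0.021, 1.021, -0.113], TCP at [0.281, -0.558, 0.231] pointing down, gripper open.
Joint ranges: [-2.91, 2.91], [-0.3, 2.13], [-1.5, 1.42], [0.17, 2.43], [-1.26, 4.41], [0.16, 1.93], [-2.52, 2.52]. Speed limits (rad/s): [1.89, 1.89, 2.39, 2.39, 3.01, 3.01, 3.01].

## Interface

Orientations are given as [roll, pitch, yaw] about the fixed x, y, z axes, in that order (R = Rz(yaw) Ry(pitch) Rx(roll)).
In Python, from workcell import bot gives the robot as it stands.
- The arm moves only by the tool servo_tool, never from a script. Its argument "plan" is a list of rows, each a list of 7 numbers: the finger opening in cm, from 0 to 8.54, then the shift along the tool's x, y, z in cm, then the turn, a rotation vector about the tool's x, y, z in degrees. In form: [[fingers, x, y, z, wx, wy, wz], ...]. A call has 1 to 10 rows; each row is the pose to reach, as a shift and turn from the pose commanded when the call began, along the tool's axes at that moment; what a row does not reach only later rows make up. A row lasts 1/10 s, in which the tool goes at most 50 mm and 8.59 degrees, less where a joint would pass 70% of its speed; a pose out of reach is approached as far as the arm can. A call with a gripper value outside its range is refused whole. The fingers move at their own pace and stop on an object; "force" is the grip in N (left out, the last holds). Time passes only in rows, so rows that repeat a pose let the fingers close. It gives the time, the measured TCP pose, the force, the opening and the grip force at its end, in the units of the state.
- bot.observe(): the state, without advancing time (a new reading comes with each control period).
- bot.grab_frame(name): name is "scene" or "top" or "wrist"; returns a dict with "frame" (480x640x3 uint8, blue, green, red), "mtx" (3x3 intrinsics, pixels), "k1" (the pictures are not rectified: a ray, as slopes to the right and down, at radius r is drawn at 1 + k1 r^2 times it, then the intrinsics apply), "R" (3x3) and "t" (3): a world point X has camera coordinates R X + t; the wrist camera has in their place "T_tool_cam" (4x4, takes a point from camera to tool coordinates, whose origin is the TCP and whose axes are the flange's). Camera axes: x right, y down, z forward; pixel columns grow to the right and rows downward; lengths in m; the calibration is good to about 2 mm. A picture is of the moment at which its call begins: read the wrist's pose just before it. There is no depth.
- bot.job_done(): hands the job in; it is judged then, once.
The state is a dict: "clock": time; "qpos": joint angles; "qd": joint speeds; "joint_efforts": joint torques, N m; "position": TCP position; "tool_rot": TCP orientation; "force": force on the tool from outside, world axes, zero at the start; "moment": the same for the moment, N m; "grip_width": finger opening in m; "finger_force": force on a finger pad.
Only numpy, scipy, OpenCV 4.12 (cv2) and the standard library are available. Lean on these libraries where they do the work, as an engineer would, in place of code of your own. Each camera call takes 0.05 s, during which the arm holds its last target. There are 200 camera calls.

## Working session

There is one attempt and no reset: what is moved stays moved. The work goes in short steps, Python scripts to look and compute and a tool call to move; the robot and the scene stay as the last step left them, time stands still between calls to the robot, and variables do not carry over. Pictures are saved under pics/ and viewed, at most 10 in all, crops included, and the job is handed in when it is done.

Besides the shell and the picture viewer there is one more tool, called after "Emit:" as name(argument=value, ...), one argument or row to a line, values as JSON. servo_tool: Moves the arm, as the interface text tells. Its arguments: {"type":"object","properties":{"plan":{"type":"array","items":{"type":"array","items":{"type":"number"}}},"force":{"type":"number"}},"required":["plan"]}

```bash
mkdir -p pics
cat > h.py <<'E'
import numpy as np, cv2
from workcell import bot
from scipy.spatial.transform import Rotation as Ro
def snap(cam,name):
    s=bot.observe(); g=bot.grab_frame(cam); cv2.imwrite('pics/'+name+'.png',g['frame'])
    if cam=='wrist':
        Rt=Ro.from_euler('xyz',s['tool_rot']).as_matrix(); T=np.array(g['T_tool_cam'])
        Rc=Rt@T[:3,:3]; c=Rt@T[:3,3]+np.array(s['position'])
    else:
        Rc=np.array(g['R']).T; c=-Rc@np.array(g['t'])
    np.savez('pics/'+name+'.npz',Rc=Rc,c=c,K=g['mtx'],k1=g['k1']); return s
def ray(name,u,v):
    d=np.load('pics/'+name+'.npz'); K=d['K']; k1=float(d['k1'])
    p=np.array([(u-K[0,2])/K[0,0],(v-K[1,2])/K[1,1]]); q=p.copy()
    for _ in range(30): q=p/(1+k1*(q@q))
    return d['c'],d['Rc']@np.array([q[0],q[1],1])
def at(name,u,v,z):
    c,r=ray(name,u,v); return c+r*(z-c[2])/r[2]
def pix(name,X):
    d=np.load('pics/'+name+'.npz'); K=d['K']; x=d['Rc'].T@(np.array(X)-d['c']); q=x[:2]/x[2]
    q=q*(1+float(d['k1'])*(q@q)); return K[0,0]*q[0]+K[0,2],K[1,1]*q[1]+K[1,2]
E
python3 - <<'E'
from h import *
s=snap('top','top0'); snap('scene','scene0')
print({k:np.round(v,3) for k,v in s.items()})
for n in('top0','scene0'):
    d=np.load(f'pics/{n}.npz');print(d['c'],d['k1'],d['K'],d['Rc'])
E
```

```text
{'clock': np.float64(0.0), 'qpos': array([ 1.034,  0.522, -0.036,  1.6  ,  0.021,  1.021, -0.113]), 'qd': array([ 0.   , -0.001,  0.002,  0.   ,  0.001,  0.003, -0.001]), 'joint_efforts': array([-3.0000e-03, -9.2714e+01,  1.9780e+00, -3.6994e+01,  1.8000e-02,
        8.0000e-03, -0.0000e+00]), 'position': array([ 0.281, -0.558,  0.231]), 'tool_rot': array([-3.14 ,  0.   ,  0.467]), 'force': array([-0.23 ,  0.401,  0.029]), 'moment': array([-0.021,  0.06 , -0.039]), 'finger_force': np.float64(0.0), 'grip_width': np.float64(0.085)}
[ 0.34619677 -0.0643654   1.25391353] -0.05794633283087324 [[522.77913676   0.         313.45862299]
 [  0.         522.77913676 230.7195042 ]
 [  0.           0.           1.        ]] [[-2.77594808e-02 -9.87555144e-01  1.54803906e-01]
 [-9.99605432e-01  2.80887241e-02 -6.04881560e-05]
 [-4.28850882e-03 -1.54744504e-01 -9.87945215e-01]]
[1.20298337 0.13935209 0.90096786] -0.02602641414926961 [[558.54959246   0.         325.47321898]
 [  0.         558.54959246 240.5587776 ]
 [  0.           0.           1.        ]] [[-0.27531556  0.72901216 -0.6266918 ]
 [ 0.96119166  0.22071793 -0.16551192]
 [ 0.01766191 -0.64793894 -0.76148749]]
```

View pics/top0.png

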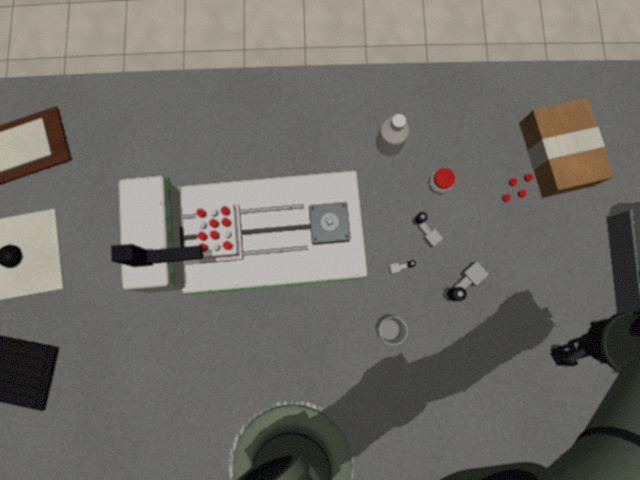

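View pics/scene0.png

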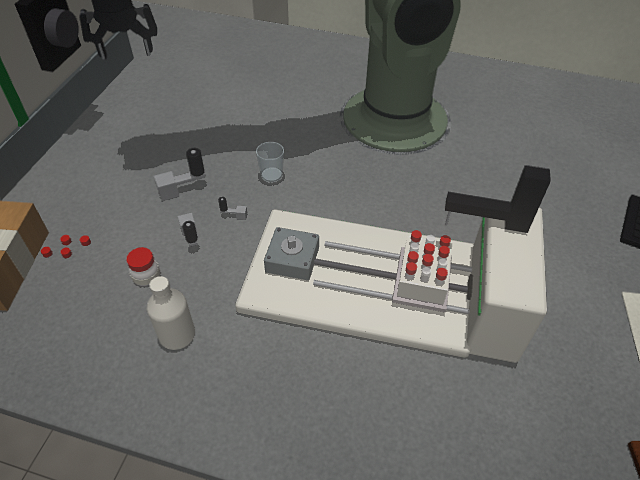

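The top view shows three cranks: the smallest at (402,267), the middle one with its hub at about (433,238) and knob at (421,217), and the largest at (468,280). The shaft is at about (329,222), and the dock tower is on the left. Next I'll enlarge the crank and shaft.

Run:
```python
from h import *
im=cv2.imread('pics/top0.png')
a=cv2.resize(im[195:265,385:455],None,fx=5.7,fy=5.7,interpolation=cv2.INTER_CUBIC)
b=cv2.resize(im[190:260,295:365],None,fx=5.7,fy=5.7,interpolation=cv2.INTER_CUBIC)
cv2.imwrite('pics/c1.png',np.hstack([a,b]))
h=at('top0',433,238,.032);k=at('top0',421,217,.072);print(h,k,np.linalg.norm((h-k)[:2]))
for p in((402,267),(411,264)):print(at('top0',*p,.03))
print(at('top0',329,222,.094), at('top0',444,178,.06),at('top0',392,330,.04),at('top0',399,121,.16))
```

```text
[ 0.51219586 -0.34663074  0.032     ] [ 0.55630617 -0.3127428   0.072     ] 0.0556247358124344
[ 0.44590893 -0.26977842  0.03      ]
[ 0.45233618 -0.29134721  0.03      ]
[ 0.5468162 -0.0999666  0.094    ] [ 0.65021818 -0.37540215  0.06      ] [ 0.30139944 -0.23773668  0.04      ] [ 0.75624894 -0.25913776  0.16      ]
```

View pics/c1.png

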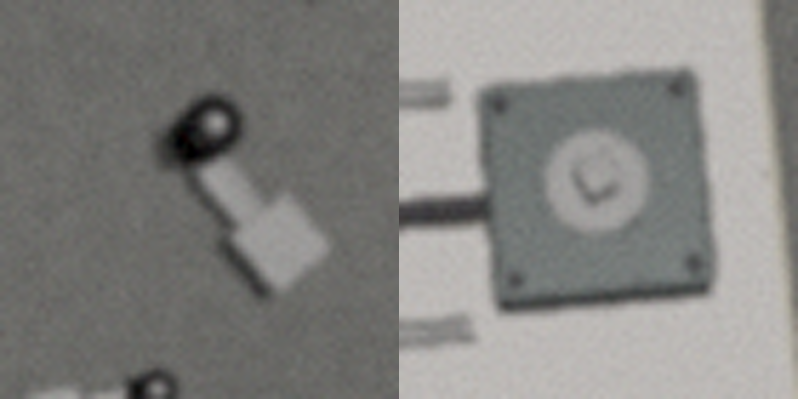

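```bash
cat >> h.py <<'E'
def go(p,yaw=None):
    s=bot.observe(); R=Ro.from_euler('xyz',s['tool_rot']).as_matrix()
    sh=R.T@(np.array(p)-s['position'])*100
    cy=np.arctan2(R[1,0],R[0,0]); w=0 if yaw is None else -(np.degrees(yaw-cy)+180)%360-180
    if yaw is not None: w=-((np.degrees(yaw-cy)+180)%360-180)
    print('shift cm',np.round(sh,2),'wz',round(w,2),'tilt',np.round(R[:,2],4),'pos',np.round(s['position'],4),'yaw',round(np.degrees(cy),2),'F',np.round(s['force'],1),'M',np.round(s['moment'],2),'w',round(float(s['grip_width']),4),'t',s['clock'])
E
python3 - <<'E'
from h import *
h=at('top0',434.3,237.6,.032);k=at('top0',422.7,216.9,.072);d=k-h
ps=np.arctan2(d[1],d[0]);print(h,k,np.hypot(*d[:2]),np.degrees(ps),at('top0',330.5,219.5,.094))
print(np.array(bot.grab_frame('wrist')['T_tool_cam']).round(3))
go([h[0],h[1],.2],ps)
E
```

```text
[ 0.51306152 -0.34978129  0.032     ] [ 0.5564302  -0.31668462  0.072     ] 0.05455484738099861 37.34895180021802 [ 0.55243411 -0.10353046  0.094     ]
[[ 0.    -0.959 -0.285  0.072]
 [ 1.     0.    -0.    -0.   ]
 [ 0.    -0.285  0.959 -0.141]
 [ 0.     0.     0.     1.   ]]
shift cm [30.08 -8.15  3.09] wz -10.61 tilt [-4.e-04  7.e-04 -1.e+00] pos [ 0.2811 -0.5579  0.2309] yaw 26.74 F [-0.6 -0.4  0.3] M [ 0.03 -0.02  0.04] w 0.0851 t 0.15
```

Emit:
servo_tool(
  plan=[
    [6, 4, -1, 0.5, 0, 0, -2],
    [6, 9, -2.5, 1, 0, 0, -4],
    [6, 14, -4, 2, 0, 0, -6],
    [6, 19, -5.5, 3, 0, 0, -8],
    [6, 24, -6.5, 3, 0, 0, -10],
    [6, 28, -7.5, 3, 0, 0, -10.5],
    [6, 30, -8.1, 3, 0, 0, -10.5],
    [6, 30, -8.1, 3, 0, 0, -10.5],
    [6, 30, -8.1, 3, 0, 0, -10.5],
  ],
)

```text
clock: 1.05
position: [0.5124, -0.3508, 0.201]
tool_rot: [-3.141, 0.001, 0.651]
force: [0.3, -0.1, -0.2]
grip_width: 0.0598
finger_force: 0.0
```

Run:
```python
from h import *
snap('wrist','w1')
go([.552,-.104,.2],np.radians(0))
```

```text
shift cm [ 18.16 -17.3    0.1 ] wz 37.19 tilt [-8.e-04 -3.e-04 -1.e+00] pos [ 0.5119 -0.3516  0.2011] yaw 37.19 F [ 0.1 -0.7  0.1] M [-0.02  0.02 -0.06] w 0.0601 t 1.1
```

Emit:
servo_tool(
  plan=[
    [6, 3, -3, 0, 0, 0, 6],
    [6, 6, -6, 0, 0, 0, 13],
    [6, 9, -9, 0, 0, 0, 20],
    [6, 12, -12, 0, 0, 0, 27],
    [6, 15, -15, 0, 0, 0, 33],
    [6, 17.5, -17, 0, 0, 0, 37],
    [6, 18.2, -17.3, 0, 0, 0, 37],
    [6, 18.2, -17.3, 0, 0, 0, 37],
    [6, 18.2, -17.3, 0, 0, 0, 37],
  ],
)

```text
clock: 2.0
position: [0.5524, -0.1049, 0.2013]
tool_rot: [3.141, 0.0, 0.003]
force: [-0.7, -0.3, 0.1]
grip_width: 0.0598
finger_force: 0.0
```

Run:
```python
from h import *
s=snap('wrist','w2');print(s['position'],s['tool_rot'])
u,v=map(int,pix('w2',[.552,-.104,.094]));print(u,v)
a=cv2.imread('pics/w1.png');b=cv2.imread('pics/w2.png')
print(pix('w1',[.513,-.35,.032]))
cv2.imwrite('pics/w1c.png',np.hstack([cv2.resize(a,(400,300)),cv2.resize(b,(400,300))]))
c=lambda im,u,v,r:cv2.resize(im[max(v-r,0):v+r,max(0,u-r):u+r],(600,600),interpolation=cv2.INTER_CUBIC)
cv2.imwrite('pics/w2c.png',c(b,u,v,75))
```

```text
[ 0.55238046 -0.1049291   0.20127501] [3.14088992e+00 2.96157092e-04 2.86145704e-03]
318 234
(np.float64(320.86471355458417), np.float64(212.88778230800258))
```

View pics/w1.png

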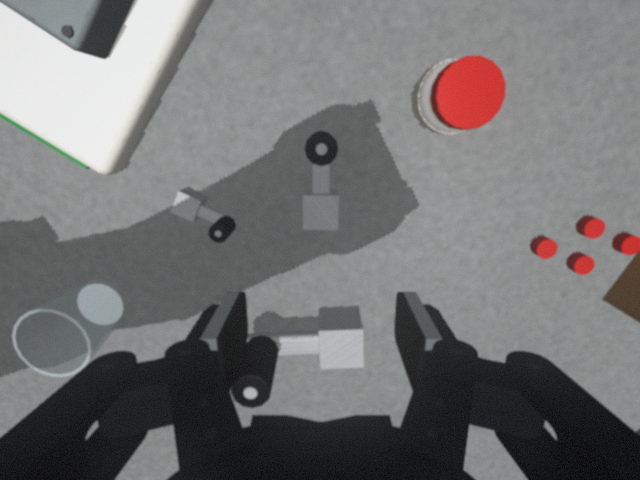

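View pics/w2c.png

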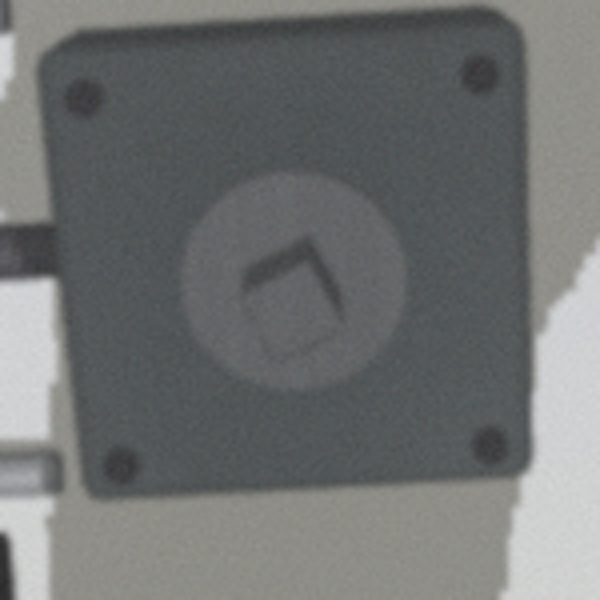

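w1: the middle crank's hub top is at (320.5,212) and its knob at (321,148), aligned with the tool. w2c: the collar is centred at crop (294,280), and the shaft's square top is centred near (290,306). I need better contrast to read its angle.

Run:
```python
from h import *
f=75/300
print('collar',at('w2',318-75+294*f,234-75+280.5*f,.074),'top',at('w2',318-75+290*f,234-75+306*f,.094))
print('w1 hub',at('w1',320.5,212,.032),'knob',at('w1',321,148,.072))
for p,z in(((341,347),.042),((250,392),.09),((184,198),.025),((218,234),.05)): print(p,at('w1',*p,z))
b=cv2.imread('pics/w2.png',0); u,v=316,236
c=cv2.resize(b[v-24:v+24,u-24:u+24],(600,600),interpolation=cv2.INTER_CUBIC).astype(float)
c=cv2.GaussianBlur(c,(0,0),6); c=np.clip((c-np.percentile(c,1))/np.ptp(np.percentile(c,[1,99]))*255,0,255)
cv2.imwrite('pics/w2d.png',c)
```

```text
collar [ 0.55058155 -0.10212149  0.074     ] top [ 0.55153634 -0.10164439  0.094     ]
w1 hub [ 0.5134223  -0.34929269  0.032     ] knob [ 0.55723385 -0.31644193  0.072     ]
(341, 347) [ 0.42658827 -0.43884187  0.042     ]
(250, 392) [ 0.37343275 -0.38548682  0.09      ]
(184, 198) [ 0.45143498 -0.25039217  0.025     ]
(218, 234) [ 0.45215861 -0.29208279  0.05      ][ WARN:0@0.251] global loadsave.cpp:1063 imwrite_ Unsupported depth image for selected encoder is fallbacked to CV_8U.
```

View pics/w2d.png

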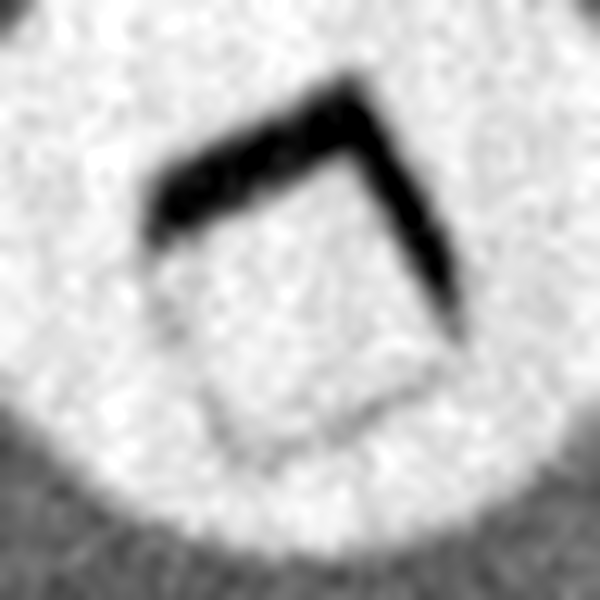

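Run:
```python
from h import *
C=[(148,250),(345,150),(462,345),(250,460)]
P=[at('w2',292+a/12.5,212+b/12.5,.094) for a,b in C]
print(np.mean(P,0))
for i in range(4):
    d=P[(i+1)%4]-P[i]; print(np.hypot(*d[:2]),np.degrees(np.arctan2(d[1],d[0]))%90)
h=[.5134,-.3493,.05]
go(h,np.radians(37.0))
```

```text
[ 0.55106084 -0.10205595  0.094     ]
0.012177235276098791 27.825683961847943
0.012818540203017344 30.299441914814224
0.013480966024559171 29.816898722515646
0.0132957461715848 24.625120504950665
shift cm [-3.95 24.4  15.14] wz -36.87 tilt [-3.e-04 -6.e-04 -1.e+00] pos [ 0.5524 -0.1051  0.2013] yaw 0.13 F [-0.5 -1.3 -0.3] M [-0.   -0.01 -0.  ] w 0.0601 t 2.05
```

Emit:
servo_tool(
  plan=[
    [5, -1, 4, 0, 0, 0, -6],
    [5, -2, 8.5, 0, 0, 0, -14],
    [5, -3, 13, 0, 0, 0, -22],
    [5, -3.5, 18, 2, 0, 0, -30],
    [5, -3.9, 22, 5, 0, 0, -36],
    [5, -3.95, 24.4, 9, 0, 0, -36.9],
    [5, -3.95, 24.4, 12, 0, 0, -36.9],
    [5, -3.95, 24.4, 12, 0, 0, -36.9],
    [5, -3.95, 24.4, 12, 0, 0, -36.9],
  ],
)

```text
clock: 2.95
position: [0.514, -0.3476, 0.0819]
tool_rot: [-3.141, 0.0, 0.648]
force: [0.2, -0.3, 0.6]
grip_width: 0.05
finger_force: 0.0
```

Run:
```python
from h import *
go([.5134,-.3493,.004],np.radians(37))
```

```text
shift cm [-0.15  0.1   7.79] wz 0.1 tilt [-4.e-04  3.e-04 -1.e+00] pos [ 0.514  -0.3476  0.0819] yaw 37.1 F [ 0.2 -0.3  0.6] M [ 0.03 -0.04  0.01] w 0.05 t 2.95
```

Emit:
servo_tool(
  plan=[
    [5, -0.1, 0.1, 3, 0, 0, 0],
    [5, -0.12, 0.1, 6, 0, 0, 0],
    [5, -0.12, 0.1, 7.5, 0, 0, 0],
    [5, -0.12, 0.1, 7.7, 0, 0, 0],
    [2.5, -0.12, 0.1, 7.7, 0, 0, 0],
    [2.5, -0.12, 0.1, 7.7, 0, 0, 0],
    [2.5, -0.12, 0.1, 7.7, 0, 0, 0],
    [2.5, -0.12, 0.1, 7.7, 0, 0, 0],
    [2.5, -0.12, 0.1, 7.7, 0, 0, 0],
  ],
  force=50,
)

```text
clock: 3.85
position: [0.515, -0.3491, 0.0061]
tool_rot: [3.139, -0.001, 0.648]
force: [-0.5, 1.6, 8.6]
grip_width: 0.0297
finger_force: 50.6
```

Run:
```python
from h import *
go([.5134,-.3493,.13],np.radians(37))
```

```text
shift cm [ -0.13  -0.06 -12.39] wz 0.14 tilt [ 0.0022 -0.0012 -1.    ] pos [ 0.515  -0.3491  0.0061] yaw 37.14 F [-0.5  1.6  8.6] M [0.3  0.26 0.03] w 0.0297 t 3.85
```

Emit:
servo_tool(
  plan=[
    [2.5, 0, 0, -2, 0, 0, 0],
    [2.5, 0, 0, -5, 0, 0, 0],
    [2.5, 0, 0, -9, 0, 0, 0],
    [2.5, 0, 0, -12, 0, 0, 0],
    [2.5, 0, 0, -12.5, 0, 0, 0],
    [2.5, 0, 0, -12.5, 0, 0, 0],
    [2.5, 0, 0, -12.5, 0, 0, 0],
  ],
)

```text
clock: 4.55
position: [0.5136, -0.3484, 0.1286]
tool_rot: [-3.141, 0.0, 0.648]
force: [0.5, 0.5, -2.8]
grip_width: 0.0293
finger_force: 50.2
```

Run:
```python
from h import *
snap('wrist','w3')
go([.551,-.102,.135],np.radians(28.2))
```

```text
shift cm [ 17.86 -17.37  -0.67] wz 8.95 tilt [-1.5e-03  9.0e-04 -1.0e+00] pos [ 0.5135 -0.3483  0.1282] yaw 37.15 F [ 0.5 -1.  -1.3] M [ 0.02  0.04 -0.01] w 0.0293 t 4.6
```

View pics/w3.png

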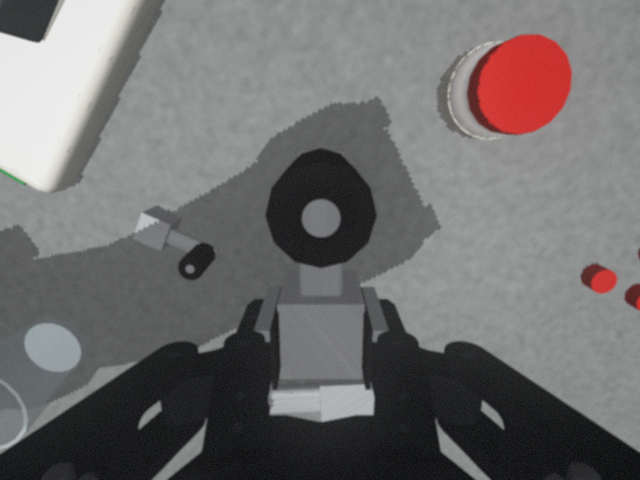

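Run:
```python
from h import *
s=bot.observe();R=Ro.from_euler('xyz',s['tool_rot']).as_matrix()
for p,z in(((321,218),.195),((321,218),.193),((320.5,340.5),.155),((320.5,303.5),.155),((320,378),.155)):
    print((R.T@(at('w3',*p,z)-s['position'])*1e3).round(1))
```

```text
[ 53.7  -0.2 -66.8]
[ 53.2  -0.2 -64.8]
[  0.6  -0.3 -26.8]
[ 14.7  -0.3 -26.8]
[-14.6  -0.4 -26.8]
```

Emit:
servo_tool(
  plan=[
    [2.5, 2, -2, -1, 0, 0, 2],
    [2.5, 5, -5, -1, 0, 0, 4],
    [2.5, 8, -8, -1, 0, 0, 6],
    [2.5, 11, -11, -1, 0, 0, 8],
    [2.5, 14, -14, -1, 0, 0, 9],
    [2.5, 17, -16.5, -1, 0, 0, 9],
    [2.5, 17.9, -17.4, -1, 0, 0, 9],
    [2.5, 17.9, -17.4, -1, 0, 0, 9],
    [2.5, 17.9, -17.4, -1, 0, 0, 9],
    [2.5, 17.9, -17.4, -1, 0, 0, 9],
  ],
)

```text
clock: 5.6
position: [0.5513, -0.1033, 0.1389]
tool_rot: [3.142, 0.001, 0.489]
force: [-0.2, 0.2, -1.6]
grip_width: 0.0291
finger_force: 50.1
```

Run:
```python
from h import *
go([.5517,-.1017,.101],np.radians(28.2))
```

```text
shift cm [ 0.12 -0.12  3.79] wz -0.15 tilt [-8.e-04 -5.e-04 -1.e+00] pos [ 0.5513 -0.1033  0.1389] yaw 28.05 F [-0.2  0.2 -1.6] M [-0.04  0.03  0.03] w 0.0291 t 5.6
```

Emit:
servo_tool(
  plan=[
    [2.5, 0.12, -0.12, 1, 0, 0, 0],
    [2.5, 0.12, -0.12, 2, 0, 0, 0],
    [2.5, 0.12, -0.12, 3, 0, 0, 0],
    [2.5, 0.12, -0.12, 3.5, 0, 0, 0],
    [2.5, 0.12, -0.12, 3.8, 0, 0, 0],
    [2.5, 0.12, -0.12, 4.1, 0, 0, 0],
    [2.5, 0.12, -0.12, 4.4, 0, 0, 0],
    [2.5, 0.12, -0.12, 4.6, 0, 0, 0],
  ],
)

```text
clock: 6.4
position: [0.5522, -0.1002, 0.0932]
tool_rot: [3.142, -0.0, 0.491]
force: [-0.4, -0.6, -1.8]
grip_width: 0.0289
finger_force: 50.2
```

Run:
```python
from h import *
go([.5517,-.1017,.0795],np.radians(28.2))
```

```text
shift cm [-0.12  0.11  1.37] wz -0.05 tilt [ 2.e-04 -0.e+00 -1.e+00] pos [ 0.5522 -0.1002  0.0932] yaw 28.15 F [-0.4 -0.6 -1.8] M [0.   0.06 0.01] w 0.0289 t 6.4
```

Emit:
servo_tool(
  plan=[
    [2.5, -0.05, 0.05, 0.3, 0, 0, 0],
    [2.5, -0.05, 0.05, 0.6, 0, 0, 0],
    [2.5, -0.05, 0.05, 0.9, 0, 0, 0],
    [2.5, -0.05, 0.05, 1.1, 0, 0, 0],
    [2.5, -0.05, 0.05, 1.3, 0, 0, 0],
    [2.5, -0.05, 0.05, 1.4, 0, 0, 0],
  ],
)

```text
clock: 7.0
position: [0.552, -0.1009, 0.08]
tool_rot: [3.141, -0.0, 0.491]
force: [-11.1, 1.8, 34.6]
grip_width: 0.0293
finger_force: 54.8
```

Run:
```python
from h import *
go([.5517,-.1017,.0795],np.radians(28.2))
```

```text
shift cm [-0.07  0.06  0.05] wz -0.06 tilt [ 1.e-04 -1.e-04 -1.e+00] pos [ 0.552  -0.1009  0.08  ] yaw 28.14 F [-11.1   1.8  34.6] M [ 0.48  2.49 -0.02] w 0.0293 t 7.0
```

Emit:
servo_tool(
  plan=[
    [2.5, -0.05, 0.05, -0.05, 0, 0, 0],
    [5, -0.05, 0.05, -0.05, 0, 0, 0],
    [5, -0.05, 0.05, -0.05, 0, 0, 0],
    [5, -0.05, 0.05, -0.05, 0, 0, 0],
    [5, -0.05, 0.05, -2, 0, 0, 0],
    [5, -0.05, 0.05, -6, 0, 0, 0],
    [5, -0.05, 0.05, -10, 0, 0, 0],
    [5, -0.05, 0.05, -11, 0, 0, 0],
    [5, -0.05, 0.05, -11, 0, 0, 0],
    [5, -0.05, 0.05, -11, 0, 0, 0],
  ],
)

```text
clock: 8.0
position: [0.5514, -0.1015, 0.1884]
tool_rot: [-3.141, 0.001, 0.491]
force: [-0.7, -0.3, -0.4]
grip_width: 0.05
finger_force: 0.0
```

Run:
```python
from h import *
snap('wrist','w4')
go([.551,-.102,.2],np.radians(28.2))
print('expected hub top',pix('w4',[.551,-.102,.106]),'if 3mm high',pix('w4',[.551,-.102,.112]))
```

```text
shift cm [-0.04  0.04 -1.2 ] wz -0.05 tilt [-1.7e-03  2.0e-04 -1.0e+00] pos [ 0.5512 -0.1015  0.188 ] yaw 28.15 F [ 0.5 -0.2 -0.3] M [-0.01  0.01  0.03] w 0.0499 t 8.05
expected hub top (np.float64(321.49345342712604), np.float64(246.27924217309578)) if 3mm high (np.float64(321.5054060361089), np.float64(249.330488681773))
```

View pics/w4.png

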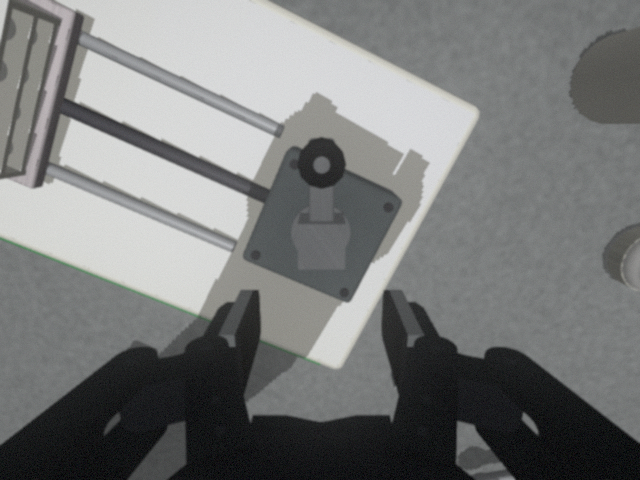

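The hub is down on the collar: its top is at (321,246), against (321.5,246.3) expected for fully seated. The knob is at (321.5,163). Next is the knob grasp.

Run:
```python
from h import *
k=at('w4',321.5,163,.146);h=at('w4',321,246,.106);d=k-h
print(k,h,np.hypot(*d[:2]),np.degrees(np.arctan2(d[1],d[0])))
c=np.array([.551,-.102]);a=np.radians(28.2)
go([*(c+.055*np.array([np.cos(a),np.sin(a)])),.11],a)
```

```text
[ 0.59937068 -0.07601643  0.146     ] [ 0.55101597 -0.10164302  0.106     ] 0.05472567720918019 27.92228405023881
shift cm [5.47 0.04 7.79] wz -0.05 tilt [-1.7e-03  2.0e-04 -1.0e+00] pos [ 0.5512 -0.1015  0.188 ] yaw 28.15 F [ 0.5 -0.2 -0.3] M [-0.01  0.01  0.03] w 0.0499 t 8.05
```

Emit:
servo_tool(
  plan=[
    [5, 2, 0, 0, 0, 0, 0],
    [5, 5, 0.05, 0, 0, 0, 0],
    [5, 5.5, 0.05, 2, 0, 0, 0],
    [5, 5.5, 0.05, 5, 0, 0, 0],
    [5, 5.5, 0.05, 7.6, 0, 0, 0],
    [5, 5.5, 0.05, 7.8, 0, 0, 0],
    [2, 5.5, 0.05, 7.8, 0, 0, 0],
    [2, 5.5, 0.05, 7.8, 0, 0, 0],
    [2, 5.5, 0.05, 7.8, 0, 0, 0],
    [2, 5.5, 0.05, 7.8, 0, 0, 0],
  ],
  force=40,
)

```text
clock: 9.05
position: [0.601, -0.0761, 0.1122]
tool_rot: [3.141, -0.001, 0.491]
force: [1.4, 0.5, -0.2]
grip_width: 0.0228
finger_force: 39.3
```

```bash
cat >> h.py <<'E'
C=np.array([.5511,-.1018])
def st():
    s=bot.observe(); p=np.array(s['position']); d=p[:2]-C; r=np.hypot(*d); a=np.arctan2(d[1],d[0])
    f=np.array(s['force']); t=np.array([np.sin(a),-np.cos(a)]); rad=d/r
    print('ang',round(np.degrees(a),1),'r',round(r,4),'z',round(p[2],4),'Ftan(resist+)',round(-f[:2]@t,1),'Frad',round(f[:2]@rad,1),'Fz',round(f[2],1),'w',round(float(s['grip_width']),4),'t',s['clock'])
def rows(a0,step,n=10,r=5.5,yaw=28.15):
    a=np.radians(a0-step*np.arange(n+1)); P=np.c_[np.cos(a),np.sin(a)]*r; D=P[1:]-P[0]; y=np.radians(yaw)
    tx=D@[np.cos(y),np.sin(y)]; ty=D@[np.sin(y),-np.cos(y)]
    print(a0,[[2,round(x,2),round(v,2),0,0,0,0] for x,v in zip(tx,ty)])
E
python3 - <<'E'
from h import *
st()
a=28.15
for st_ in (6,15,15,15,15): rows(a,st_); a-=10*st_
E
```

```text
ang 27.2 r 0.0561 z 0.1122 Ftan(resist+) -0.2 Frad 1.5 Fz -0.2 w 0.0228 t 9.05
28.15 [[2, np.float64(-0.03), np.float64(0.57), 0, 0, 0, 0], [2, np.float64(-0.12), np.float64(1.14), 0, 0, 0, 0], [2, np.float64(-0.27), np.float64(1.7), 0, 0, 0, 0], [2, np.float64(-0.48), np.float64(2.24), 0, 0, 0, 0], [2, np.float64(-0.74), np.float64(2.75), 0, 0, 0, 0], [2, np.float64(-1.05), np.float64(3.23), 0, 0, 0, 0], [2, np.float64(-1.41), np.float64(3.68), 0, 0, 0, 0], [2, np.float64(-1.82), np.float64(4.09), 0, 0, 0, 0], [2, np.float64(-2.27), np.float64(4.45), 0, 0, 0, 0], [2, np.float64(-2.75), np.float64(4.76), 0, 0, 0, 0]]
-31.85 [[2, np.float64(-1.33), np.float64(0.55), 0, 0, 0, 0], [2, np.float64(-2.75), np.float64(0.74), 0, 0, 0, 0], [2, np.float64(-4.17), np.float64(0.55), 0, 0, 0, 0], [2, np.float64(-5.5), np.float64(0.0), 0, 0, 0, 0], [2, np.float64(-6.64), np.float64(-0.87), 0, 0, 0, 0], [2, np.float64(-7.51), np.float64(-2.01), 0, 0, 0, 0], [2, np.float64(-8.06), np.float64(-3.34), 0, 0, 0, 0], [2, np.float64(-8.25), np.float64(-4.76), 0, 0, 0, 0], [2, np.float64(-8.06), np.float64
[... 1022 characters left out ...]
4(-8.25), np.float64(4.76), 0, 0, 0, 0], [2, np.float64(-9.39), np.float64(3.89), 0, 0, 0, 0], [2, np.float64(-10.26), np.float64(2.75), 0, 0, 0, 0]]
-481.85 [[2, np.float64(-0.55), np.float64(-1.33), 0, 0, 0, 0], [2, np.float64(-0.74), np.float64(-2.75), 0, 0, 0, 0], [2, np.float64(-0.55), np.float64(-4.17), 0, 0, 0, 0], [2, np.float64(-0.0), np.float64(-5.5), 0, 0, 0, 0], [2, np.float64(0.87), np.float64(-6.64), 0, 0, 0, 0], [2, np.float64(2.01), np.float64(-7.51), 0, 0, 0, 0], [2, np.float64(3.34), np.float64(-8.06), 0, 0, 0, 0], [2, np.float64(4.76), np.float64(-8.25), 0, 0, 0, 0], [2, np.float64(6.19), np.float64(-8.06), 0, 0, 0, 0], [2, np.float64(7.51), np.float64(-7.51), 0, 0, 0, 0]]
```

Emit:
servo_tool(
  plan=[
    [2, -0.03, 0.57, 0, 0, 0, 0],
    [2, -0.12, 1.14, 0, 0, 0, 0],
    [2, -0.27, 1.7, 0, 0, 0, 0],
    [2, -0.48, 2.24, 0, 0, 0, 0],
    [2, -0.74, 2.75, 0, 0, 0, 0],
    [2, -1.05, 3.23, 0, 0, 0, 0],
    [2, -1.41, 3.68, 0, 0, 0, 0],
    [2, -1.82, 4.09, 0, 0, 0, 0],
    [2, -2.27, 4.45, 0, 0, 0, 0],
    [2, -2.75, 4.76, 0, 0, 0, 0],
  ],
)

```text
clock: 10.05
position: [0.5988, -0.1308, 0.1116]
tool_rot: [-3.141, -0.001, 0.491]
force: [-1.7, 7.0, 6.3]
grip_width: 0.0231
finger_force: 40.3
```

```bash
python3 -c "
from h import *
st()"
```

```text
ang -31.3 r 0.0558 z 0.1116 Ftan(resist+) 5.1 Frad -5.1 Fz 6.3 w 0.0231 t 10.05
```

Emit:
servo_tool(
  plan=[
    [2, -1.33, 0.55, 0, 0, 0, 0],
    [2, -2.75, 0.74, 0, 0, 0, 0],
    [2, -4.17, 0.55, 0, 0, 0, 0],
    [2, -5.5, 0, 0, 0, 0, 0],
    [2, -6.64, -0.87, 0, 0, 0, 0],
    [2, -7.51, -2.01, 0, 0, 0, 0],
    [2, -8.06, -3.34, 0, 0, 0, 0],
    [2, -8.25, -4.76, 0, 0, 0, 0],
    [2, -8.06, -6.19, 0, 0, 0, 0],
    [2, -7.51, -7.51, 0, 0, 0, 0],
  ],
)

```text
clock: 11.05
position: [0.4965, -0.1009, 0.1116]
tool_rot: [3.141, 0.001, 0.49]
force: [-0.3, -5.7, 7.6]
grip_width: 0.0231
finger_force: 40.3
```

```bash
python3 -c "
from h import *
st()"
```

```text
ang 179.0 r 0.0546 z 0.1116 Ftan(resist+) 5.7 Frad 0.2 Fz 7.6 w 0.0231 t 11.05
```

Emit:
servo_tool(
  plan=[
    [2, 0.87, -1.14, 0, 0, 0, 0],
    [2, 2.01, -2.01, 0, 0, 0, 0],
    [2, 3.34, -2.56, 0, 0, 0, 0],
    [2, 4.76, -2.75, 0, 0, 0, 0],
    [2, 6.19, -2.56, 0, 0, 0, 0],
    [2, 7.51, -2.01, 0, 0, 0, 0],
    [2, 8.65, -1.14, 0, 0, 0, 0],
    [2, 9.53, 0, 0, 0, 0, 0],
    [2, 10.08, 1.33, 0, 0, 0, 0],
    [2, 10.26, 2.75, 0, 0, 0, 0],
  ],
)

```text
clock: 12.05
position: [0.601, -0.0749, 0.1115]
tool_rot: [-3.14, -0.0, 0.493]
force: [-4.0, 4.6, 7.4]
grip_width: 0.0229
finger_force: 40.3
```

Run:
```python
from h import *
st(); snap('top','top1')
a=cv2.imread('pics/top0.png');b=cv2.imread('pics/top1.png')
f=lambda m:cv2.resize(m[165:300,150:370],None,fx=3.6,fy=2.2,interpolation=cv2.INTER_CUBIC)
cv2.imwrite('pics/cmp.png',np.vstack([f(a),f(b)]))
```

```text
ang 28.4 r 0.0567 z 0.1115 Ftan(resist+) 5.9 Frad -1.3 Fz 7.4 w 0.0229 t 12.05
```

View pics/cmp.png

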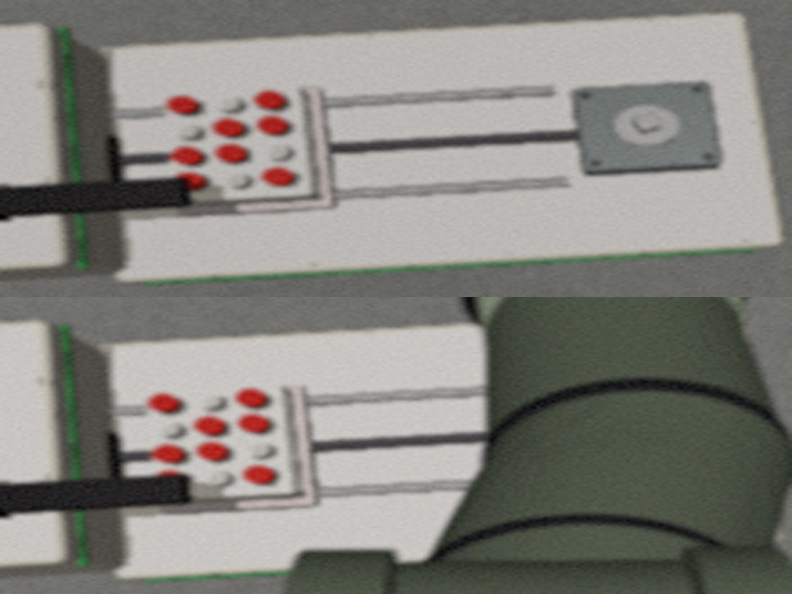

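The carriage has moved about 19 crop pixels, or roughly 12 mm, toward the dock, which is right for one turn. I'll keep winding.

Emit:
servo_tool(
  plan=[
    [2, -0.19, 1.42, 0, 0, 0, 0],
    [2, -0.74, 2.75, 0, 0, 0, 0],
    [2, -1.61, 3.89, 0, 0, 0, 0],
    [2, -2.75, 4.76, 0, 0, 0, 0],
    [2, -4.08, 5.31, 0, 0, 0, 0],
    [2, -5.5, 5.5, 0, 0, 0, 0],
    [2, -6.92, 5.31, 0, 0, 0, 0],
    [2, -8.25, 4.76, 0, 0, 0, 0],
    [2, -9.39, 3.89, 0, 0, 0, 0],
    [2, -10.26, 2.75, 0, 0, 0, 0],
  ],
)

```text
clock: 13.1
position: [0.5236, -0.1488, 0.1118]
tool_rot: [3.14, -0.002, 0.491]
force: [7.2, 2.3, 1.5]
grip_width: 0.0225
finger_force: 39.9
```

```bash
python3 -c "
from h import *
st()"
```

```text
ang -120.3 r 0.0545 z 0.1118 Ftan(resist+) 5.1 Frad -5.6 Fz 1.5 w 0.0225 t 13.1
```

Emit:
servo_tool(
  plan=[
    [2, -0.55, -1.33, 0, 0, 0, 0],
    [2, -0.74, -2.75, 0, 0, 0, 0],
    [2, -0.55, -4.17, 0, 0, 0, 0],
    [2, 0, -5.5, 0, 0, 0, 0],
    [2, 0.87, -6.64, 0, 0, 0, 0],
    [2, 2.01, -7.51, 0, 0, 0, 0],
    [2, 3.34, -8.06, 0, 0, 0, 0],
    [2, 4.76, -8.25, 0, 0, 0, 0],
    [2, 6.19, -8.06, 0, 0, 0, 0],
    [2, 7.51, -7.51, 0, 0, 0, 0],
  ],
)

```text
clock: 14.1
position: [0.5535, -0.0455, 0.1115]
tool_rot: [-3.14, 0.001, 0.493]
force: [-5.1, 0.4, 10.8]
grip_width: 0.023
finger_force: 40.8
```

Run:
```python
from h import *
st(); snap('top','top2')
# carriage travel by template match of the tube rack
a=cv2.imread('pics/top0.png');t=a[204:262,212:246]
for n in('top1','top2'):
    b=cv2.imread(f'pics/{n}.png')[190:275,170:250]
    r=cv2.matchTemplate(b,t,cv2.TM_CCOEFF_NORMED);_,m,_,l=cv2.minMaxLoc(r);print(n,m,212-170-l[0])
a=28.15-660
for s_ in (9,9,9,6,6,6,6): rows(a,s_); a-=10*s_
```

```text
ang 87.5 r 0.0564 z 0.1115 Ftan(resist+) 5.1 Frad 0.2 Fz 10.8 w 0.023 t 14.1
top1 0.9417946934700012 5
top2 0.9231784343719482 9
-631.85 [[2, np.float64(0.71), np.float64(0.49), 0, 0, 0, 0], [2, np.float64(1.34), np.float64(1.08), 0, 0, 0, 0], [2, np.float64(1.86), np.float64(1.77), 0, 0, 0, 0], [2, np.float64(2.27), np.float64(2.53), 0, 0, 0, 0], [2, np.float64(2.56), np.float64(3.34), 0, 0, 0, 0], [2, np.float64(2.72), np.float64(4.19), 0, 0, 0, 0], [2, np.float64(2.74), np.float64(5.05), 0, 0, 0, 0], [2, np.float64(2.63), np.float64(5.91), 0, 0, 0, 0], [2, np.float64(2.38), np.float64(6.73), 0, 0, 0, 0], [2, np.float64(2.01), np.float64(7.51), 0, 0, 0, 0]]
-721.85 [[2, np.float64(-0.49), np.float64(0.71), 0, 0, 0, 0], [2, np.float64(-1.08), np.float64(1.34), 0, 0, 0, 0], [2, np.float64(-1.77), np.float64(1.86), 0, 0, 0, 0], [2, np.float64(-2.53), np.float64(2.27), 0, 0, 0, 0], [2, np.float64(-3.34), np.float64(2.56), 0, 0, 0, 0], [2, np.float64(-4.19), np.float64(2.72), 0, 0, 0, 0], [2, np.float64(-5.05), np.float64(2.74), 0, 0, 0, 0], [2, np.float64(-5.91), np.float64(2.63), 0, 0
[... 2148 characters left out ...]
p.float64(0.47), np.float64(4.45), 0, 0, 0, 0], [2, np.float64(0.26), np.float64(4.99), 0, 0, 0, 0], [2, np.float64(0.0), np.float64(5.5), 0, 0, 0, 0]]
-1081.85 [[2, np.float64(-0.31), np.float64(0.48), 0, 0, 0, 0], [2, np.float64(-0.68), np.float64(0.93), 0, 0, 0, 0], [2, np.float64(-1.08), np.float64(1.34), 0, 0, 0, 0], [2, np.float64(-1.53), np.float64(1.7), 0, 0, 0, 0], [2, np.float64(-2.01), np.float64(2.01), 0, 0, 0, 0], [2, np.float64(-2.53), np.float64(2.27), 0, 0, 0, 0], [2, np.float64(-3.06), np.float64(2.48), 0, 0, 0, 0], [2, np.float64(-3.62), np.float64(2.63), 0, 0, 0, 0], [2, np.float64(-4.19), np.float64(2.72), 0, 0, 0, 0], [2, np.float64(-4.76), np.float64(2.75), 0, 0, 0, 0]]
```

Emit:
servo_tool(
  plan=[
    [2, 0.71, 0.49, 0, 0, 0, 0],
    [2, 1.34, 1.08, 0, 0, 0, 0],
    [2, 1.86, 1.77, 0, 0, 0, 0],
    [2, 2.27, 2.53, 0, 0, 0, 0],
    [2, 2.56, 3.34, 0, 0, 0, 0],
    [2, 2.72, 4.19, 0, 0, 0, 0],
    [2, 2.74, 5.05, 0, 0, 0, 0],
    [2, 2.63, 5.91, 0, 0, 0, 0],
    [2, 2.38, 6.73, 0, 0, 0, 0],
    [2, 2.01, 7.51, 0, 0, 0, 0],
  ],
)

```text
clock: 15.15
position: [0.6074, -0.1025, 0.1115]
tool_rot: [-3.14, -0.001, 0.492]
force: [0.3, 5.1, 7.9]
grip_width: 0.0231
finger_force: 40.6
```

Run:
```python
from h import *
st(); snap('top','top3'); snap('scene','scene3')
b=cv2.imread('pics/scene3.png');a=cv2.imread('pics/top3.png')
A=cv2.resize(b[220:320,385:515],(520,400),interpolation=cv2.INTER_CUBIC)
A=cv2.convertScaleAbs(A,alpha=1.5)
B=cv2.resize(a[200:275,165:235],(280,300),interpolation=cv2.INTER_CUBIC)
out=np.zeros((400,800,3),np.uint8);out[:,:520]=A;out[:300,520:]=B;cv2.imwrite('pics/gap.png',out)
```

```text
ang -0.7 r 0.0563 z 0.1115 Ftan(resist+) 5.1 Frad 0.2 Fz 7.9 w 0.0231 t 15.15
```

View pics/gap.png

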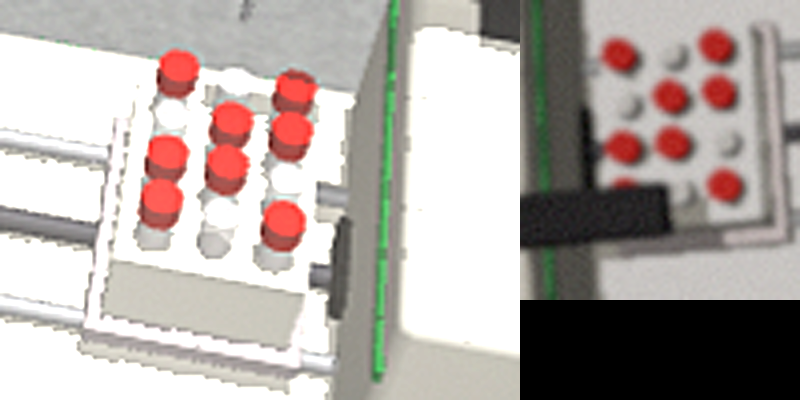

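The scene crop shows bare screw between the carriage face (about 311,275) and the buffer (about 331,275). At roughly 2.15 px/mm that is about 9.5 mm still to go, or 285°. I'll wind 180°, then measure again.

Emit:
servo_tool(
  plan=[
    [2, -0.49, 0.71, 0, 0, 0, 0],
    [2, -1.08, 1.34, 0, 0, 0, 0],
    [2, -1.77, 1.86, 0, 0, 0, 0],
    [2, -2.53, 2.27, 0, 0, 0, 0],
    [2, -3.34, 2.56, 0, 0, 0, 0],
    [2, -4.19, 2.72, 0, 0, 0, 0],
    [2, -5.05, 2.74, 0, 0, 0, 0],
    [2, -5.91, 2.63, 0, 0, 0, 0],
    [2, -6.73, 2.38, 0, 0, 0, 0],
    [2, -7.51, 2.01, 0, 0, 0, 0],
  ],
)

```text
clock: 16.25
position: [0.551, -0.1564, 0.1117]
tool_rot: [3.141, -0.002, 0.491]
force: [5.1, 1.7, 5.1]
grip_width: 0.0232
finger_force: 40.3
```

Emit:
servo_tool(
  plan=[
    [2, -0.71, -0.49, 0, 0, 0, 0],
    [2, -1.34, -1.08, 0, 0, 0, 0],
    [2, -1.86, -1.77, 0, 0, 0, 0],
    [2, -2.27, -2.53, 0, 0, 0, 0],
    [2, -2.56, -3.34, 0, 0, 0, 0],
    [2, -2.72, -4.19, 0, 0, 0, 0],
    [2, -2.74, -5.05, 0, 0, 0, 0],
    [2, -2.63, -5.91, 0, 0, 0, 0],
    [2, -2.38, -6.73, 0, 0, 0, 0],
    [2, -2.01, -7.51, 0, 0, 0, 0],
  ],
)

```text
clock: 17.25
position: [0.4965, -0.1004, 0.1115]
tool_rot: [3.141, 0.001, 0.49]
force: [-2.6, -5.0, 10.3]
grip_width: 0.0227
finger_force: 40.7
```

Run:
```python
from h import *
st(); snap('scene','scene4')
for n in('scene0','scene3','scene4'):
    b=cv2.imread(f'pics/{n}.png',0)
    for v in(287,289,291):print(n,v,b[v,450:475].tolist())
```

```text
ang 178.5 r 0.0546 z 0.1115 Ftan(resist+) 5.0 Frad 2.4 Fz 10.3 w 0.0227 t 17.25
scene0 287 [71, 76, 77, 81, 82, 84, 85, 83, 86, 89, 92, 92, 93, 92, 89, 86, 85, 77, 53, 52, 52, 55, 78, 95, 91]
scene0 289 [82, 66, 65, 53, 57, 59, 63, 65, 68, 71, 72, 75, 75, 79, 80, 83, 84, 77, 51, 56, 55, 61, 88, 94, 92]
scene0 291 [215, 200, 118, 121, 126, 129, 130, 133, 127, 105, 102, 80, 62, 54, 55, 58, 63, 57, 48, 56, 53, 59, 85, 94, 91]
scene3 287 [124, 128, 130, 129, 131, 128, 128, 154, 226, 219, 220, 212, 141, 90, 95, 93, 91, 85, 57, 59, 55, 59, 83, 102, 99]
scene3 289 [220, 220, 223, 224, 223, 219, 217, 216, 215, 215, 221, 206, 91, 80, 85, 88, 91, 85, 52, 61, 60, 67, 93, 102, 99]
scene3 291 [147, 151, 180, 209, 231, 228, 225, 222, 221, 222, 224, 209, 89, 53, 59, 64, 67, 62, 55, 62, 59, 65, 92, 102, 99]
scene4 287 [210, 218, 208, 126, 128, 126, 126, 127, 124, 118, 152, 219, 211, 212, 208, 162, 74, 78, 53, 54, 51, 58, 79, 98, 95]
scene4 289 [212, 213, 215, 219, 222, 222, 202, 146, 223, 217, 212, 210, 207, 212, 208, 163, 73, 77, 48, 58, 55, 63, 89, 98, 95]
scene4 291 [141, 145, 174, 203, 223, 221, 219, 220, 216, 215, 212, 213, 211, 213, 200, 109, 52, 56, 52, 58, 55, 62, 90, 97, 95]
```

Emit:
servo_tool(
  plan=[
    [2, 0.31, -0.48, 0, 0, 0, 0],
    [2, 0.68, -0.93, 0, 0, 0, 0],
    [2, 1.08, -1.34, 0, 0, 0, 0],
    [2, 1.53, -1.7, 0, 0, 0, 0],
    [2, 2.01, -2.01, 0, 0, 0, 0],
    [2, 2.53, -2.27, 0, 0, 0, 0],
    [2, 3.06, -2.48, 0, 0, 0, 0],
    [2, 3.62, -2.63, 0, 0, 0, 0],
    [2, 4.19, -2.72, 0, 0, 0, 0],
    [2, 4.76, -2.75, 0, 0, 0, 0],
  ],
)

```text
clock: 18.3
position: [0.5251, -0.0527, 0.1115]
tool_rot: [-3.14, 0.002, 0.492]
force: [-8.1, 2.5, 15.7]
grip_width: 0.023
finger_force: 41.4
```

Run:
```python
from h import *
st(); snap('scene','scene5')
for n in('scene4','scene5'):
    b=cv2.imread(f'pics/{n}.png',0)
    for v in(287,289,291):print(n,v,b[v,460:475].tolist())
a=-961.85
for s_ in (3,)*12: rows(a,s_,4); a-=12
```

```text
ang 117.9 r 0.0556 z 0.1115 Ftan(resist+) 6.0 Frad 6.0 Fz 15.7 w 0.023 t 18.3
scene4 287 [152, 219, 211, 212, 208, 162, 74, 78, 53, 54, 51, 58, 79, 98, 95]
scene4 289 [212, 210, 207, 212, 208, 163, 73, 77, 48, 58, 55, 63, 89, 98, 95]
scene4 291 [212, 213, 211, 213, 200, 109, 52, 56, 52, 58, 55, 62, 90, 97, 95]
scene5 287 [122, 153, 224, 214, 212, 217, 199, 63, 51, 55, 52, 59, 80, 99, 97]
scene5 289 [225, 217, 212, 211, 212, 210, 163, 65, 47, 57, 56, 64, 91, 98, 97]
scene5 291 [214, 212, 211, 211, 214, 207, 155, 44, 51, 59, 55, 62, 89, 99, 95]
-961.85 [[2, np.float64(0.29), np.float64(0.01), 0, 0, 0, 0], [2, np.float64(0.57), np.float64(0.03), 0, 0, 0, 0], [2, np.float64(0.86), np.float64(0.07), 0, 0, 0, 0], [2, np.float64(1.14), np.float64(0.12), 0, 0, 0, 0]]
-973.85 [[2, np.float64(0.28), np.float64(0.07), 0, 0, 0, 0], [2, np.float64(0.56), np.float64(0.15), 0, 0, 0, 0], [2, np.float64(0.83), np.float64(0.25), 0, 0, 0, 0], [2, np.float64(1.09), np.float64(0.36), 0, 0, 0, 0]]
-985.85 [[2, np.float64(0.26), np.float64(0.12), 0, 0, 0, 0], [2, np.float64(0.51), np.float64(0.26), 0, 0, 0
[... 1418 characters left out ...]
oat64(1.12), 0, 0, 0, 0]]
-1069.85 [[2, np.float64(-0.1), np.float64(0.27), 0, 0, 0, 0], [2, np.float64(-0.21), np.float64(0.54), 0, 0, 0, 0], [2, np.float64(-0.33), np.float64(0.8), 0, 0, 0, 0], [2, np.float64(-0.47), np.float64(1.05), 0, 0, 0, 0]]
-1081.85 [[2, np.float64(-0.15), np.float64(0.25), 0, 0, 0, 0], [2, np.float64(-0.31), np.float64(0.48), 0, 0, 0, 0], [2, np.float64(-0.49), np.float64(0.71), 0, 0, 0, 0], [2, np.float64(-0.68), np.float64(0.93), 0, 0, 0, 0]]
-1093.85 [[2, np.float64(-0.2), np.float64(0.21), 0, 0, 0, 0], [2, np.float64(-0.41), np.float64(0.41), 0, 0, 0, 0], [2, np.float64(-0.63), np.float64(0.59), 0, 0, 0, 0], [2, np.float64(-0.85), np.float64(0.77), 0, 0, 0, 0]]
```

Emit:
servo_tool(
  plan=[
    [2, 0.29, 0.01, 0, 0, 0, 0],
    [2, 0.57, 0.03, 0, 0, 0, 0],
    [2, 0.86, 0.07, 0, 0, 0, 0],
    [2, 1.14, 0.12, 0, 0, 0, 0],
  ],
)

```text
clock: 18.75
position: [0.5358, -0.0481, 0.1115]
tool_rot: [-3.14, 0.002, 0.492]
force: [-6.4, 4.3, 15.2]
grip_width: 0.0225
finger_force: 41.3
```

Run:
```python
from h import *
st()
a=-973.85
for s_ in (2,)*10: rows(a,s_,3); a-=6
```

```text
ang 105.9 r 0.0558 z 0.1115 Ftan(resist+) 5.0 Frad 5.9 Fz 15.2 w 0.0225 t 18.75
-973.85 [[2, np.float64(0.19), np.float64(0.04), 0, 0, 0, 0], [2, np.float64(0.37), np.float64(0.09), 0, 0, 0, 0], [2, np.float64(0.56), np.float64(0.15), 0, 0, 0, 0]]
-979.85 [[2, np.float64(0.18), np.float64(0.06), 0, 0, 0, 0], [2, np.float64(0.36), np.float64(0.13), 0, 0, 0, 0], [2, np.float64(0.54), np.float64(0.21), 0, 0, 0, 0]]
-985.85 [[2, np.float64(0.17), np.float64(0.08), 0, 0, 0, 0], [2, np.float64(0.35), np.float64(0.17), 0, 0, 0, 0], [2, np.float64(0.51), np.float64(0.26), 0, 0, 0, 0]]
-991.85 [[2, np.float64(0.16), np.float64(0.1), 0, 0, 0, 0], [2, np.float64(0.33), np.float64(0.2), 0, 0, 0, 0], [2, np.float64(0.48), np.float64(0.31), 0, 0, 0, 0]]
-997.85 [[2, np.float64(0.15), np.float64(0.12), 0, 0, 0, 0], [2, np.float64(0.3), np.float64(0.24), 0, 0, 0, 0], [2, np.float64(0.45), np.float64(0.36), 0, 0, 0, 0]]
-1003.85 [[2, np.float64(0.14), np.float64(0.13), 0, 0, 0, 0], [2, np.float64(0.28), np.float64(0.27), 0, 0, 0, 0], [2, np.float64(0.41), np.float64(0.41), 0, 0, 0, 0]]
-1009.85 [[2, np.float64(0.13), np.float64(0.14), 0, 0, 0, 0], [2, np.float64(0.25), np.float64(0.29), 0, 0, 0, 0], [2, np.float64(0.36), np.float64(0.45), 0, 0, 0, 0]]
-1015.85 [[2, np.float64(0.11), np.float64(0.16), 0, 0, 0, 0], [2, np.float64(0.21), np.float64(0.32), 0, 0, 0, 0], [2, np.float64(0.31), np.float64(0.48), 0, 0, 0, 0]]
-1021.85 [[2, np.float64(0.09), np.float64(0.17), 0, 0, 0, 0], [2, np.float64(0.18), np.float64(0.34), 0, 0, 0, 0], [2, np.float64(0.26), np.float64(0.51), 0, 0, 0, 0]]
-1027.85 [[2, np.float64(0.08), np.float64(0.18), 0, 0, 0, 0], [2, np.float64(0.14), np.float64(0.36), 0, 0, 0, 0], [2, np.float64(0.21), np.float64(0.54), 0, 0, 0, 0]]
```

Emit:
servo_tool(
  plan=[
    [2, 0.19, 0.04, 0, 0, 0, 0],
    [2, 0.37, 0.09, 0, 0, 0, 0],
    [2, 0.56, 0.15, 0, 0, 0, 0],
  ],
)

```text
clock: 19.05
position: [0.5415, -0.0467, 0.1115]
tool_rot: [-3.14, 0.001, 0.492]
force: [-5.4, 5.7, 14.5]
grip_width: 0.0226
finger_force: 41.3
```

Emit:
servo_tool(
  plan=[
    [2, 0.18, 0.06, 0, 0, 0, 0],
    [2, 0.36, 0.13, 0, 0, 0, 0],
    [2, 0.54, 0.21, 0, 0, 0, 0],
  ],
)

```text
clock: 19.35
position: [0.5474, -0.0459, 0.1115]
tool_rot: [-3.14, 0.001, 0.492]
force: [-5.8, 5.3, 14.5]
grip_width: 0.023
finger_force: 41.2
```

```bash
python3 -c "
from h import *
st()"
```

```text
ang 93.8 r 0.0561 z 0.1115 Ftan(resist+) 5.4 Frad 5.6 Fz 14.5 w 0.023 t 19.35
```

Emit:
servo_tool(
  plan=[
    [2, 0.17, 0.08, 0, 0, 0, 0],
    [2, 0.35, 0.17, 0, 0, 0, 0],
    [2, 0.51, 0.26, 0, 0, 0, 0],
  ],
)

```text
clock: 19.65
position: [0.5532, -0.0457, 0.1115]
tool_rot: [-3.14, 0.001, 0.492]
force: [-5.3, 6.4, 13.3]
grip_width: 0.0232
finger_force: 41.1
```

Emit:
servo_tool(
  plan=[
    [2, 0.16, 0.1, 0, 0, 0, 0],
    [2, 0.33, 0.2, 0, 0, 0, 0],
    [2, 0.48, 0.31, 0, 0, 0, 0],
  ],
)

```text
clock: 19.95
position: [0.559, -0.0461, 0.1115]
tool_rot: [-3.14, 0.001, 0.492]
force: [-4.8, 5.6, 12.7]
grip_width: 0.0225
finger_force: 41.0
```

Emit:
servo_tool(
  plan=[
    [2, 0.15, 0.12, 0, 0, 0, 0],
    [2, 0.3, 0.24, 0, 0, 0, 0],
    [2, 0.45, 0.36, 0, 0, 0, 0],
  ],
)

```text
clock: 20.25
position: [0.5647, -0.0471, 0.1115]
tool_rot: [-3.14, 0.001, 0.492]
force: [-3.0, 5.0, 12.5]
grip_width: 0.0228
finger_force: 40.9
```

Emit:
servo_tool(
  plan=[
    [2, 0.14, 0.13, 0, 0, 0, 0],
    [2, 0.28, 0.27, 0, 0, 0, 0],
    [2, 0.41, 0.41, 0, 0, 0, 0],
  ],
)

```text
clock: 20.55
position: [0.5704, -0.0488, 0.1115]
tool_rot: [-3.14, 0.0, 0.492]
force: [-3.1, 6.0, 12.5]
grip_width: 0.0229
finger_force: 40.9
```

Run:
```python
from h import *
st(); snap('scene','scene6')
for n in('scene5','scene6'):
    b=cv2.imread(f'pics/{n}.png',0)
    for v in(287,289,291):print(n,v,b[v,460:475].tolist())
```

```text
ang 70.0 r 0.0564 z 0.1115 Ftan(resist+) 5.0 Frad 4.6 Fz 12.5 w 0.0229 t 20.55
scene5 287 [122, 153, 224, 214, 212, 217, 199, 63, 51, 55, 52, 59, 80, 99, 97]
scene5 289 [225, 217, 212, 211, 212, 210, 163, 65, 47, 57, 56, 64, 91, 98, 97]
scene5 291 [214, 212, 211, 211, 214, 207, 155, 44, 51, 59, 55, 62, 89, 99, 95]
scene6 287 [129, 124, 154, 226, 218, 216, 223, 203, 36, 53, 54, 58, 81, 99, 96]
scene6 289 [126, 156, 223, 215, 213, 215, 213, 165, 38, 56, 56, 66, 91, 98, 96]
scene6 291 [220, 217, 216, 213, 212, 217, 212, 147, 38, 57, 55, 64, 90, 98, 96]
```

Emit:
servo_tool(
  plan=[
    [2, 0.13, 0.14, 0, 0, 0, 0],
    [2, 0.25, 0.29, 0, 0, 0, 0],
    [2, 0.36, 0.45, 0, 0, 0, 0],
  ],
)

```text
clock: 20.9
position: [0.5757, -0.051, 0.1115]
tool_rot: [-3.14, 0.0, 0.492]
force: [-3.0, 6.2, 11.7]
grip_width: 0.0226
finger_force: 40.8
```

```bash
python3 -c "
from h import *
st()
a=-1033.85
for s_ in (2,)*8: rows(a,s_,3); a-=6"
```

```text
ang 64.1 r 0.0564 z 0.1115 Ftan(resist+) 5.4 Frad 4.3 Fz 11.7 w 0.0226 t 20.9
-1033.85 [[2, np.float64(0.06), np.float64(0.18), 0, 0, 0, 0], [2, np.float64(0.11), np.float64(0.37), 0, 0, 0, 0], [2, np.float64(0.15), np.float64(0.56), 0, 0, 0, 0]]
-1039.85 [[2, np.float64(0.04), np.float64(0.19), 0, 0, 0, 0], [2, np.float64(0.07), np.float64(0.38), 0, 0, 0, 0], [2, np.float64(0.09), np.float64(0.57), 0, 0, 0, 0]]
-1045.85 [[2, np.float64(0.02), np.float64(0.19), 0, 0, 0, 0], [2, np.float64(0.03), np.float64(0.38), 0, 0, 0, 0], [2, np.float64(0.03), np.float64(0.57), 0, 0, 0, 0]]
-1051.85 [[2, np.float64(-0.0), np.float64(0.19), 0, 0, 0, 0], [2, np.float64(-0.01), np.float64(0.38), 0, 0, 0, 0], [2, np.float64(-0.03), np.float64(0.57), 0, 0, 0, 0]]
-1057.85 [[2, np.float64(-0.02), np.float64(0.19), 0, 0, 0, 0], [2, np.float64(-0.05), np.float64(0.38), 0, 0, 0, 0], [2, np.float64(-0.09), np.float64(0.57), 0, 0, 0, 0]]
-1063.85 [[2, np.float64(-0.04), np.float64(0.19), 0, 0, 0, 0], [2, np.float64(-0.09), np.float64(0.37), 0, 0, 0, 0], [2, np.float64(-0.15), np.float64(0.56), 0, 0, 0, 0]]
-1069.85 [[2, np.float64(-0.06), np.float64(0.18), 0, 0, 0, 0], [2, np.float64(-0.13), np.float64(0.36), 0, 0, 0, 0], [2, np.float64(-0.21), np.float64(0.54), 0, 0, 0, 0]]
-1075.85 [[2, np.float64(-0.08), np.float64(0.17), 0, 0, 0, 0], [2, np.float64(-0.17), np.float64(0.35), 0, 0, 0, 0], [2, np.float64(-0.26), np.float64(0.51), 0, 0, 0, 0]]
```

Emit:
servo_tool(
  plan=[
    [2, 0.11, 0.16, 0, 0, 0, 0],
    [2, 0.21, 0.32, 0, 0, 0, 0],
    [2, 0.31, 0.48, 0, 0, 0, 0],
  ],
)

```text
clock: 21.2
position: [0.5808, -0.0537, 0.1115]
tool_rot: [-3.14, 0.0, 0.492]
force: [-1.8, 6.2, 10.7]
grip_width: 0.0229
finger_force: 40.8
```

```bash
python3 -c "
from h import *
st()"
```

```text
ang 58.3 r 0.0565 z 0.1115 Ftan(resist+) 4.8 Frad 4.3 Fz 10.7 w 0.0229 t 21.2
```

Emit:
servo_tool(
  plan=[
    [2, 0.09, 0.17, 0, 0, 0, 0],
    [2, 0.18, 0.34, 0, 0, 0, 0],
    [2, 0.26, 0.51, 0, 0, 0, 0],
  ],
)

```text
clock: 21.5
position: [0.5856, -0.057, 0.1115]
tool_rot: [-3.14, -0.0, 0.492]
force: [-1.4, 4.9, 10.2]
grip_width: 0.0231
finger_force: 40.7
```

```bash
python3 -c "
from h import *
st()"
```

```text
ang 52.4 r 0.0565 z 0.1115 Ftan(resist+) 4.1 Frad 3.0 Fz 10.2 w 0.0231 t 21.5
```

Emit:
servo_tool(
  plan=[
    [2, 0.08, 0.18, 0, 0, 0, 0],
    [2, 0.14, 0.36, 0, 0, 0, 0],
    [2, 0.21, 0.54, 0, 0, 0, 0],
  ],
)

```text
clock: 21.8
position: [0.59, -0.0608, 0.1115]
tool_rot: [-3.14, -0.0, 0.492]
force: [-1.6, 5.6, 9.8]
grip_width: 0.0229
finger_force: 40.7
```

```bash
python3 -c "
from h import *
st()"
```

```text
ang 46.5 r 0.0566 z 0.1115 Ftan(resist+) 5.0 Frad 3.0 Fz 9.8 w 0.0229 t 21.8
```

Emit:
servo_tool(
  plan=[
    [2, 0.06, 0.18, 0, 0, 0, 0],
    [2, 0.11, 0.37, 0, 0, 0, 0],
    [2, 0.15, 0.56, 0, 0, 0, 0],
  ],
)

```text
clock: 22.1
position: [0.5941, -0.065, 0.1116]
tool_rot: [-3.14, -0.0, 0.492]
force: [-0.1, 6.1, 11.1]
grip_width: 0.0229
finger_force: 40.7
```

Run:
```python
from h import *
st(); snap('scene','scene7')
for n in('scene6','scene7'):
    b=cv2.imread(f'pics/{n}.png',0)
    for v in(287,289,291):print(n,v,b[v,460:475].tolist())
```

```text
ang 40.6 r 0.0566 z 0.1116 Ftan(resist+) 4.7 Frad 3.8 Fz 11.1 w 0.0229 t 22.1
scene6 287 [129, 124, 154, 226, 218, 216, 223, 203, 36, 53, 54, 58, 81, 99, 96]
scene6 289 [126, 156, 223, 215, 213, 215, 213, 165, 38, 56, 56, 66, 91, 98, 96]
scene6 291 [220, 217, 216, 213, 212, 217, 212, 147, 38, 57, 55, 64, 90, 98, 96]
scene7 287 [133, 128, 123, 157, 226, 217, 220, 205, 96, 45, 53, 59, 81, 100, 97]
scene7 289 [126, 124, 154, 221, 215, 215, 221, 201, 54, 51, 56, 64, 93, 99, 98]
scene7 291 [220, 219, 215, 215, 214, 215, 221, 202, 56, 52, 55, 63, 90, 100, 97]
```

Emit:
servo_tool(
  plan=[
    [2, 0.04, 0.19, 0, 0, 0, 0],
    [2, 0.07, 0.38, 0, 0, 0, 0],
    [2, 0.09, 0.57, 0, 0, 0, 0],
  ],
)

```text
clock: 22.45
position: [0.5976, -0.0696, 0.1115]
tool_rot: [-3.14, -0.0, 0.492]
force: [-0.4, 6.0, 8.9]
grip_width: 0.023
finger_force: 40.6
```

```bash
python3 -c "
from h import *
st()"
```

```text
ang 34.7 r 0.0565 z 0.1115 Ftan(resist+) 5.1 Frad 3.1 Fz 8.9 w 0.023 t 22.45
```

Emit:
servo_tool(
  plan=[
    [2, 0.02, 0.19, 0, 0, 0, 0],
    [2, 0.03, 0.38, 0, 0, 0, 0],
    [2, 0.03, 0.57, 0, 0, 0, 0],
  ],
)

```text
clock: 22.75
position: [0.6006, -0.0745, 0.1115]
tool_rot: [-3.14, -0.0, 0.492]
force: [0.1, 5.1, 9.8]
grip_width: 0.0232
finger_force: 40.6
```

```bash
python3 -c "
from h import *
st()"
```

```text
ang 28.9 r 0.0565 z 0.1115 Ftan(resist+) 4.4 Frad 2.5 Fz 9.8 w 0.0232 t 22.75
```

Emit:
servo_tool(
  plan=[
    [2, 0, 0.19, 0, 0, 0, 0],
    [2, -0.01, 0.38, 0, 0, 0, 0],
    [2, -0.03, 0.57, 0, 0, 0, 0],
  ],
)

```text
clock: 23.05
position: [0.6031, -0.0797, 0.1116]
tool_rot: [-3.14, -0.001, 0.492]
force: [0.8, 5.8, 9.3]
grip_width: 0.0228
finger_force: 40.6
```

```bash
python3 -c "
from h import *
st()"
```

```text
ang 23.1 r 0.0565 z 0.1116 Ftan(resist+) 5.0 Frad 3.0 Fz 9.3 w 0.0228 t 23.05
```

Emit:
servo_tool(
  plan=[
    [2, -0.02, 0.19, 0, 0, 0, 0],
    [2, -0.05, 0.38, 0, 0, 0, 0],
    [2, -0.09, 0.57, 0, 0, 0, 0],
  ],
)

```text
clock: 23.35
position: [0.605, -0.0852, 0.1116]
tool_rot: [-3.141, -0.001, 0.492]
force: [1.0, 4.3, 8.9]
grip_width: 0.0229
finger_force: 40.6
```

Run:
```python
from h import *
st(); snap('scene','scene8')
for n in('scene7','scene8'):
    b=cv2.imread(f'pics/{n}.png',0)
    for v in(287,289,291):print(n,v,b[v,460:475].tolist())
```

```text
ang 17.1 r 0.0564 z 0.1116 Ftan(resist+) 3.8 Frad 2.2 Fz 8.9 w 0.0229 t 23.35
scene7 287 [133, 128, 123, 157, 226, 217, 220, 205, 96, 45, 53, 59, 81, 100, 97]
scene7 289 [126, 124, 154, 221, 215, 215, 221, 201, 54, 51, 56, 64, 93, 99, 98]
scene7 291 [220, 219, 215, 215, 214, 215, 221, 202, 56, 52, 55, 63, 90, 100, 97]
scene8 287 [135, 132, 125, 156, 228, 218, 217, 224, 203, 36, 53, 57, 84, 102, 99]
scene8 289 [129, 125, 159, 225, 217, 214, 218, 211, 149, 44, 54, 66, 94, 102, 96]
scene8 291 [222, 219, 217, 216, 215, 215, 219, 213, 149, 45, 54, 64, 92, 100, 99]
```

Emit:
servo_tool(
  plan=[
    [2, -0.04, 0.19, 0, 0, 0, 0],
    [2, -0.09, 0.37, 0, 0, 0, 0],
    [2, -0.15, 0.56, 0, 0, 0, 0],
  ],
)

```text
clock: 23.7
position: [0.6063, -0.0908, 0.1116]
tool_rot: [-3.141, -0.001, 0.492]
force: [0.7, 5.0, 8.4]
grip_width: 0.0228
finger_force: 40.6
```

```bash
python3 -c "
from h import *
st()"
```

```text
ang 11.2 r 0.0563 z 0.1116 Ftan(resist+) 4.8 Frad 1.7 Fz 8.4 w 0.0228 t 23.7
```

Emit:
servo_tool(
  plan=[
    [2, -0.06, 0.18, 0, 0, 0, 0],
    [2, -0.13, 0.36, 0, 0, 0, 0],
    [2, -0.21, 0.54, 0, 0, 0, 0],
  ],
)

```text
clock: 24.0
position: [0.6071, -0.0966, 0.1116]
tool_rot: [-3.141, -0.001, 0.492]
force: [0.8, 4.8, 9.8]
grip_width: 0.0229
finger_force: 40.6
```

```bash
python3 -c "
from h import *
st()
a=-1081.85
for s_ in (2,)*10: rows(a,s_,3); a-=6"
```

```text
ang 5.3 r 0.0562 z 0.1116 Ftan(resist+) 4.7 Frad 1.3 Fz 9.8 w 0.0229 t 24.0
-1081.85 [[2, np.float64(-0.1), np.float64(0.16), 0, 0, 0, 0], [2, np.float64(-0.2), np.float64(0.33), 0, 0, 0, 0], [2, np.float64(-0.31), np.float64(0.48), 0, 0, 0, 0]]
-1087.85 [[2, np.float64(-0.12), np.float64(0.15), 0, 0, 0, 0], [2, np.float64(-0.24), np.float64(0.3), 0, 0, 0, 0], [2, np.float64(-0.36), np.float64(0.45), 0, 0, 0, 0]]
-1093.85 [[2, np.float64(-0.13), np.float64(0.14), 0, 0, 0, 0], [2, np.float64(-0.27), np.float64(0.28), 0, 0, 0, 0], [2, np.float64(-0.41), np.float64(0.41), 0, 0, 0, 0]]
-1099.85 [[2, np.float64(-0.14), np.float64(0.13), 0, 0, 0, 0], [2, np.float64(-0.29), np.float64(0.25), 0, 0, 0, 0], [2, np.float64(-0.45), np.float64(0.36), 0, 0, 0, 0]]
-1105.85 [[2, np.float64(-0.16), np.float64(0.11), 0, 0, 0, 0], [2, np.float64(-0.32), np.float64(0.21), 0, 0, 0, 0], [2, np.float64(-0.48), np.float64(0.31), 0, 0, 0, 0]]
-1111.85 [[2, np.float64(-0.17), np.float64(0.09), 0, 0, 0, 0], [2, np.float64(-0.34), np.float64(0.18), 0, 0, 0, 0], [2, np.float64(-0.51), np.float64(0.26), 0, 0, 0, 0]]
-1117.85 [[2, np.float64(-0.18), np.float64(0.08), 0, 0, 0, 0], [2, np.float64(-0.36), np.float64(0.14), 0, 0, 0, 0], [2, np.float64(-0.54), np.float64(0.21), 0, 0, 0, 0]]
-1123.85 [[2, np.float64(-0.18), np.float64(0.06), 0, 0, 0, 0], [2, np.float64(-0.37), np.float64(0.11), 0, 0, 0, 0], [2, np.float64(-0.56), np.float64(0.15), 0, 0, 0, 0]]
-1129.85 [[2, np.float64(-0.19), np.float64(0.04), 0, 0, 0, 0], [2, np.float64(-0.38), np.float64(0.07), 0, 0, 0, 0], [2, np.float64(-0.57), np.float64(0.09), 0, 0, 0, 0]]
-1135.85 [[2, np.float64(-0.19), np.float64(0.02), 0, 0, 0, 0], [2, np.float64(-0.38), np.float64(0.03), 0, 0, 0, 0], [2, np.float64(-0.57), np.float64(0.03), 0, 0, 0, 0]]
```

Emit:
servo_tool(
  plan=[
    [2, -0.08, 0.17, 0, 0, 0, 0],
    [2, -0.17, 0.35, 0, 0, 0, 0],
    [2, -0.26, 0.51, 0, 0, 0, 0],
  ],
)

```text
clock: 24.3
position: [0.6073, -0.1024, 0.1116]
tool_rot: [-3.141, -0.001, 0.492]
force: [1.6, 4.4, 7.8]
grip_width: 0.0233
finger_force: 40.6
```

```bash
python3 -c "
from h import *
st()"
```

```text
ang -0.6 r 0.0562 z 0.1116 Ftan(resist+) 4.4 Frad 1.6 Fz 7.8 w 0.0233 t 24.3
```

Emit:
servo_tool(
  plan=[
    [2, -0.1, 0.16, 0, 0, 0, 0],
    [2, -0.2, 0.33, 0, 0, 0, 0],
    [2, -0.31, 0.48, 0, 0, 0, 0],
  ],
)

```text
clock: 24.6
position: [0.6068, -0.1081, 0.1116]
tool_rot: [-3.141, -0.001, 0.492]
force: [2.2, 4.1, 8.2]
grip_width: 0.0223
finger_force: 40.7
```

Run:
```python
from h import *
st(); snap('scene','scene9')
for n in('scene8','scene9'):
    b=cv2.imread(f'pics/{n}.png',0)
    for v in(287,289,291):print(n,v,b[v,460:475].tolist())
```

```text
ang -6.4 r 0.0561 z 0.1116 Ftan(resist+) 4.3 Frad 1.7 Fz 8.2 w 0.0223 t 24.6
scene8 287 [135, 132, 125, 156, 228, 218, 217, 224, 203, 36, 53, 57, 84, 102, 99]
scene8 289 [129, 125, 159, 225, 217, 214, 218, 211, 149, 44, 54, 66, 94, 102, 96]
scene8 291 [222, 219, 217, 216, 215, 215, 219, 213, 149, 45, 54, 64, 92, 100, 99]
scene9 287 [134, 134, 130, 126, 125, 158, 224, 224, 201, 63, 46, 59, 84, 102, 98]
scene9 289 [130, 127, 159, 230, 223, 218, 216, 222, 203, 65, 51, 65, 93, 101, 98]
scene9 291 [221, 219, 218, 216, 213, 217, 215, 222, 205, 66, 51, 64, 92, 100, 97]
```

Emit:
servo_tool(
  plan=[
    [2, -0.12, 0.15, 0, 0, 0, 0],
    [2, -0.24, 0.3, 0, 0, 0, 0],
    [2, -0.36, 0.45, 0, 0, 0, 0],
  ],
)

```text
clock: 24.95
position: [0.6059, -0.1134, 0.1116]
tool_rot: [-3.14, -0.001, 0.492]
force: [2.2, 7.3, 9.3]
grip_width: 0.0229
finger_force: 40.8
```

```bash
python3 -c "
from h import *
st()"
```

```text
ang -11.9 r 0.056 z 0.1116 Ftan(resist+) 7.6 Frad 0.6 Fz 9.3 w 0.0229 t 24.95
```

The tangential force has risen to 7.6 N, so the carriage is on the buffer. I'll add a little more to reach snug, then hold.

Emit:
servo_tool(
  plan=[
    [2, -0.07, 0.07, 0, 0, 0, 0],
    [2, -0.12, 0.12, 0, 0, 0, 0],
    [2, -0.12, 0.12, 0, 0, 0, 0],
    [2, -0.12, 0.12, 0, 0, 0, 0],
    [2, -0.12, 0.12, 0, 0, 0, 0],
  ],
)

```text
clock: 25.45
position: [0.6056, -0.1146, 0.1117]
tool_rot: [-3.14, -0.002, 0.493]
force: [2.1, 7.2, 8.5]
grip_width: 0.0229
finger_force: 40.8
```

```bash
python3 -c "
from h import *
st()"
```

```text
ang -13.2 r 0.0559 z 0.1117 Ftan(resist+) 7.5 Frad 0.4 Fz 8.5 w 0.0229 t 25.45
```

Emit:
servo_tool(
  plan=[
    [2, -0.07, 0.07, 0, 0, 0, 0],
    [2, -0.14, 0.13, 0, 0, 0, 0],
    [2, -0.14, 0.13, 0, 0, 0, 0],
    [2, -0.14, 0.13, 0, 0, 0, 0],
    [2, -0.14, 0.13, 0, 0, 0, 0],
  ],
)

```text
clock: 25.95
position: [0.6051, -0.1162, 0.1117]
tool_rot: [-3.14, -0.002, 0.493]
force: [4.4, 8.3, 8.2]
grip_width: 0.0226
finger_force: 40.9
```

Run:
```python
from h import *
st();st(); snap('scene','sceneA')
for n in('scene9','sceneA'):
    b=cv2.imread(f'pics/{n}.png',0)
    for v in(287,289,291):print(n,v,b[v,460:475].tolist())
```

```text
ang -14.9 r 0.0559 z 0.1117 Ftan(resist+) 9.2 Frad 2.1 Fz 8.2 w 0.0226 t 25.95
ang -14.9 r 0.0559 z 0.1117 Ftan(resist+) 9.2 Frad 2.1 Fz 8.2 w 0.0226 t 25.95
scene9 287 [134, 134, 130, 126, 125, 158, 224, 224, 201, 63, 46, 59, 84, 102, 98]
scene9 289 [130, 127, 159, 230, 223, 218, 216, 222, 203, 65, 51, 65, 93, 101, 98]
scene9 291 [221, 219, 218, 216, 213, 217, 215, 222, 205, 66, 51, 64, 92, 100, 97]
sceneA 287 [134, 133, 132, 126, 126, 158, 221, 221, 207, 107, 45, 58, 83, 101, 98]
sceneA 289 [130, 128, 159, 230, 223, 218, 217, 222, 202, 65, 50, 64, 93, 101, 98]
sceneA 291 [220, 222, 219, 216, 214, 213, 214, 222, 204, 65, 49, 64, 92, 99, 98]
```

Snug at a steady 9.2 N, and the carriage no longer moves. I'll ease the crank back slightly, let go and retreat.

Emit:
servo_tool(
  plan=[
    [2, 0.14, -0.14, 0, 0, 0, 0],
    [2, 0.28, -0.28, 0, 0, 0, 0],
    [5, 0.28, -0.28, 0, 0, 0, 0],
    [5, 0.28, -0.28, 0, 0, 0, 0],
    [5, 0.28, -0.28, 0, 0, 0, 0],
    [5, 0.28, -0.28, 0, 0, 0, 0],
    [5, 0.28, -0.28, -1.5, 0, 0, 0],
    [5, 0.28, -0.28, -5, 0, 0, 0],
    [5, 0.28, -0.28, -9, 0, 0, 0],
    [5, 0.28, -0.28, -10, 0, 0, 0],
  ],
)

```text
clock: 27.0
position: [0.6071, -0.1152, 0.2165]
tool_rot: [3.138, -0.005, 0.491]
force: [1.1, -0.7, -0.1]
grip_width: 0.0498
finger_force: 0.0
```

Emit:
servo_tool(
  plan=[
    [5, -1, 0, 0, 0, 0, 0],
    [5, -3, 0, 0, 0, 0, 0],
    [5, -4.5, 0, 0, 0, 0, 0],
    [5, -4.5, 0, 0, 0, 0, 0],
    [5, -4.5, 0, 0, 0, 0, 0],
  ],
)

```text
clock: 27.5
position: [0.5652, -0.1362, 0.2108]
tool_rot: [-3.141, 0.001, 0.491]
force: [0.2, 0.2, -0.1]
grip_width: 0.0504
finger_force: 0.0
```

Run:
```python
from h import *
st(); snap('scene','sceneB'); s=snap('wrist','w5')
b=cv2.imread('pics/sceneB.png',0)
for v in(287,289,291):print(v,b[v,460:475].tolist())
# knob and hub location in w5: dark blob for knob
k=[(a,pix('w5',[.5511+.055*np.cos(np.radians(a)),-.1018+.055*np.sin(np.radians(a)),.146])) for a in range(-20,20,4)]
g=cv2.imread('pics/w5.png',0)
for a,(u,v) in k: print(a,round(u),round(v),g[int(v)-18:int(v)+19,int(u)-18:int(u)+19].mean().round(1), g[int(v)-2:int(v)+3,int(u)-2:int(u)+3].mean())
```

```text
ang -67.7 r 0.0372 z 0.2108 Ftan(resist+) 0.3 Frad -0.1 Fz -0.1 w 0.0504 t 27.5
287 [130, 130, 129, 122, 123, 154, 219, 216, 203, 106, 44, 58, 82, 100, 96]
289 [127, 123, 155, 226, 218, 214, 212, 219, 198, 64, 49, 64, 89, 99, 98]
291 [218, 217, 215, 212, 211, 211, 211, 218, 199, 63, 51, 62, 90, 100, 95]
-20 328 186 87.6 87.48
-16 324 181 84.1 51.6
-12 318 176 77.7 42.96
-8 313 171 64.4 99.8
-4 307 167 59.9 113.36
0 301 164 71.9 59.92
4 294 161 85.9 48.2
8 288 158 99.4 85.12
12 281 156 109.6 79.36
16 274 154 121.4 77.48
```

Run:
```python
from h import *
g=cv2.GaussianBlur(cv2.imread('pics/w5.png',0),(0,0),1)
w=g[155:183,295:325].astype(float); y,x=np.mgrid[155:183,295:325]
m=(w>80)&(np.hypot(x-309,y-169)<9); u,v=x[m].mean(),y[m].mean(); print(m.sum(),u,v)
for z in(.146,.150,.154):
    p=at('w5',u,v,z)[:2]-C; print(z,np.hypot(*p),np.degrees(np.arctan2(p[1],p[0])))
go(bot.observe()['position']); print(bot.job_done())
```

```text
166 306.9879518072289 168.9578313253012
0.146 0.054306738991572394 -4.510075483632257
0.15 0.05475854442117925 -4.390467962805402
0.154 0.05521058457384301 -4.272818524533618
shift cm [0. 0. 0.] wz 0 tilt [-5.e-04  3.e-04 -1.e+00] pos [ 0.5658 -0.1357  0.2109] yaw 28.17 F [-0.5  0.5 -0.9] M [0.   0.02 0.03] w 0.0501 t 27.6
the job is handed in; nothing more can be done
None
```

The crank is on the shaft and the carriage is wound home against the buffer, snug at about 9 N. I let go of the knob, moved the arm clear and handed the job in at about 27.6 s; the hand-in gave no verdict. Full seating was confirmed by camera just before winding; after letting go I could only confirm that the knob was where it should be, not the exact seating height.

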